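# Put the cedar moth blocks away in the screw-lidded canister

### The job

The cedar moth blocks have been left lying about on the wooden riser. Unscrew the captive lid of its sunk canister all the way (counter-clockwise), swing it well aside on its arm until the mouth is clear, and sweep every cedar block into the canister with the shoe brush, never touching the blocks with the gripper or arm. Then stand the brush back upright in the middle of its green mat, swing the lid home over the mouth, screw it down tight again, and leave all the other things where they are.

Things in the scene. Friction and masses are not known exactly. Their poses are not given: they have to be found in the camera images.
- well (a point): Centre of the canister's round mouth, level with the riser's top. The riser is a fixed light-wood block (370 mm in x, 710 mm in y, top 125 mm above the table, position and yaw vary); its top reaches from 165 mm before to 205 mm behind this point and 355 mm to either side. The canister is a straight round well 130 mm in diameter and 115 mm deep, mouth flush with the top. The axes are the riser's: x away from the robot, y left, z up
- pivot (a point): Axis of the lid's swing arm (vertical), on the riser's top 100 mm from the mouth's centre, back left of it (71 mm along +x and 71 mm along +y of well). A steel post 12 mm in diameter stands 34 mm high here
- cap_grip (a point): Middle of the blue grip bar on the lid, 31 mm above the riser's top when the lid is tight. The bar is 84 mm long (this point's x axis), 18 mm wide (y) and 42 mm tall (21 mm above and below this point), standing on a white disc 148 mm in diameter inside a grey ring 166 mm in diameter, carried by the arm. Pinch the bar across its 18 mm width from above and turn it about the vertical; it looks the same after a half turn
- cap (a joint): How far the lid is unscrewed (rad): 0 screwed down tight, 2.4 fully unscrewed (stop). Grows counter-clockwise seen from above; the lid rises 4.6 mm per rad (11 mm in all). Friction about 0.1 N m; it stays where left. While it is under about 1.7 its plug sits in the mouth and the arm cannot swing
- swing (a joint): Swing of the lid's arm about pivot (rad): 0 lid over the mouth (stop), 1.8 fully aside (stop). Grows counter-clockwise seen from above, so that the lid goes from the mouth to the riser's far side, straight behind the mouth. The mouth is wholly clear from 1.67. Stays where left; the bar keeps its angle to the arm. Swung, the unscrewed lid passes 5 mm over the riser
- brush_grip (a point): Middle of the wooden grip rib of the shoe brush. The brush stands on its bristles: a stiff black block 120 x 44 mm and 30 mm high, a dark-wood back (124 x 46 mm) up to 44 mm, then the rib, 90 mm long, 24 mm wide, from 44 to 82 mm; this point is 63 mm above the underside. x runs along its length, y across. Pinch the rib across its 24 mm width. It starts standing on the mat
- mat_top (a point): Centre of the top of the green mat, 160 (x) x 90 (y) mm, 4 mm thick, fixed on the riser's left end
- block0_mid (a point): Centre of a cedar block, 60 (x) x 35 (y) x 25 (z) mm, about 40 g, lying flat on the riser; absent (None) in some starts
- block1_mid (a point): Centre of a cedar block, 60 (x) x 35 (y) x 25 (z) mm, about 40 g, lying flat on the riser; absent (None) in some starts
- block2_mid (a point): Centre of a cedar block, 60 (x) x 35 (y) x 25 (z) mm, about 40 g, lying flat on the riser; absent (None) in some starts
- block3_mid (a point): Centre of a cedar block, 60 (x) x 35 (y) x 25 (z) mm, about 40 g, lying flat on the riser; absent (None) in some starts
- block4_mid (a point): Centre of a cedar block, 60 (x) x 35 (y) x 25 (z) mm, about 40 g, lying flat on the riser; absent (None) in some starts
- candlestick: White ceramic candlestick, 72 mm wide foot, 90 mm tall, on the riser behind and right of the mouth; origin under its foot. Leave alone
- spare_hinge: Steel hinge lying flat, 76 x 76 mm, 9 mm thick, on the riser's near left part; origin at its middle, underneath. Leave alone
- carabiner: Aluminium carabiner lying flat, 84 x 44 mm, 10 mm thick, on the riser's far right corner; origin at its middle, underneath. Leave alone
- shoe_tree_a: Black plastic shoe tree, 250 mm long (x), 62 mm wide, 45 mm high, on the table left of the riser; origin underneath, near its middle. Leave alone
- shoe_tree_b: The second shoe tree, further left. Leave alone
Things that resemble listed ones, but are neither listed nor needed, are in the scene too. Leave any grey or turquoise look-alike of the part that bears block1_mid alone. Leave any red or turquoise look-alike of the part that bears block0_mid alone.

How it is judged:
By the outcome, as a careful person would: the job done as asked, in the order asked, and still so for the second after the job is handed in, with the robot touching nothing.
Of block0, block1, block2, block3, block4 only 3 to 5 are there at a start; the rules pass over those that are not, and their reading is None.
At some moment in a run one of block0, block1, block2, block3, block4 may be knocked a few centimetres aside while the robot is not near it.
Once in a run the grip may slacken for a moment while it holds something.
It also fails if it takes over 210 s, if anything falls off the work surface, if the arm or the gripper's body presses on something with over 40 N, if the wrist force passes 120 N, or if a joint passes its speed limit or range.

### The arm

A 6-joint arm with a two-finger parallel gripper is mounted at the origin on the work surface. World frame = base frame: x ahead of the robot, y to its left, z up, the work surface at z = 0. Lengths are in m, angles in rad, forces in N, time in s.
With the tool pointing down it reaches from about 0.325 to 0.9 m from the base axis. Payload 6.1 kg.
Tool frame: the origin (TCP) lies midway between the tips of the shut fingers; the grasp point (between the pads) lies 19 mm behind it; z points along the fingers, y is the line along which they close (so a half turn about z gives the same grasp; the last joint's range is limited). The gripper opens to 85 mm and grips with 20 to 120 N. Pads are 22 mm wide; open, the fingers measure 114 mm over their backs; the gripper's body (76 mm by 85 mm) begins 54 mm behind the grasp point. The pads swing forward as they close: fully open they stand 13 mm farther back than shut.
Start: joints at [-1.269, 0.22, 1.526, -0, 1.395, -0.126], TCP at [0.259, -0.569, 0.231] pointing down, gripper open.
Joint ranges: [-2.98, 2.98], [-0.91, 2.08], [0.09, 2.57], [-1.24, 4.39], [0.2, 2.65], [-2.68, 2.68]. Speed limits (rad/s): [2.57, 2.57, 3.01, 3.14, 3.14, 3.14].

### API

Orientations are given as [roll, pitch, yaw] about the fixed x, y, z axes, in that order (R = Rz(yaw) Ry(pitch) Rx(roll)).
In Python, from plant import movep, move_l, set_joints, gripper_to, hold, inverse_kinematics, observe, get_image, get_calibration, Unreachable, job_done gives the robot as it stands. Calls block until the motion is done:
- movep(position, orientation): joint-space move of the TCP to a pose.
- move_l(position, feed=0.15, rotation=None, max_force=None): straight line of the TCP; rotation=None keeps the orientation; feed is the mean speed in m/s. With max_force (N) it stops when the force on the tool has changed by that much, and returns True; else False.
- set_joints(angles): joint-space move.
- gripper_to(opening, f_grip=None): finger opening in m; f_grip is the grip in N (None keeps the last); returns when the fingers have stopped.
- hold(seconds).
- inverse_kinematics(position, orientation): joint angles nearest the present ones, or None.
- observe(): the state.
- get_image(name): name is "scene" or "top" or "wrist"; returns (picture, depth): 384x512x3 uint8, red, green, blue; 384x512 float32, m along the optical axis (not along the pixel's ray), 0 where there is no reading.
- get_calibration(name): a dict with "intrinsics" (3x3 intrinsics, pixels), "world_from_camera" (4x4, takes a point from camera to world coordinates). Camera axes: x right, y down, z forward; pixel columns grow to the right and rows downward; lengths in m; the calibration is good to about 2 mm. A picture is of the moment at which its call begins: read the wrist's pose just before it. get_calibration takes no time and is no camera call; for the wrist camera it gives the pose at the moment of the call.
A pose or a line that the arm cannot do raises Unreachable and nothing moves.
- job_done(): hands the job in; it is judged then, once.
The state is a dict: "time_s": time; "q": joint angles; "joint_velocities": joint speeds; "joint_torque": joint torques, N m; "eef_pos": TCP position; "tcp_rot": TCP orientation; "ft_force": force on the tool from outside, world axes, zero at the start; "torque": the same for the moment, N m; "opening": finger opening in m; "grasp_force": force on a finger pad.
Only numpy, scipy, OpenCV 4.12 (cv2) and the standard library are available. Lean on these libraries where they do the work, as an engineer would, in place of code of your own. Each camera call takes 0.05 s, during which the arm holds its last target. There are 200 camera calls.

## Working session

There is one attempt and no reset: what is moved stays moved. The work goes in short steps, each a Python script; the robot and the scene stay as the last script left them, time stands still between calls to the robot, and variables do not carry over. Pictures are saved under pics/ and viewed, at most 14 in all, crops included, and the job is handed in when it is done.

```bash
ls; mkdir -p pics; cat > h.py <<'E'
import numpy as np, cv2
from plant import *
def snap(name, f=None):
    K=get_calibration(name); im,d=get_image(name)
    np.savez(f'/tmp/{name}.npz',im=im,d=d,K=np.array(K["intrinsics"]),T=np.array(K["world_from_camera"]))
    if f: cv2.imwrite(f'pics/{f}.png',im[:,:,::-1])
    return im,d
def cloud(name):
    z=np.load(f'/tmp/{name}.npz'); d=z['d']; K=z['K']; T=z['T']
    v,u=np.mgrid[:d.shape[0],:d.shape[1]]
    p=np.stack([(u-K[0,2])/K[0,0]*d,(v-K[1,2])/K[1,1]*d,d],-1)
    w=p@T[:3,:3].T+T[:3,3]; w[d==0]=np.nan
    return w,z['im']
E
python3 - <<'E'
from h import *
for n in("top","scene"):
    im,d=snap(n); cv2.imwrite(f'pics/{n}0.png',cv2.resize(im[:,:,::-1],(800,600),interpolation=cv2.INTER_CUBIC))
print(observe())
print(get_calibration("top"))
E
```

```text
pics
{'time_s': 0.1, 'q': array([-1.26909248e+00,  2.21128589e-01,  1.52751956e+00,  5.04249709e-05,
        1.39470373e+00, -1.26106018e-01]), 'joint_velocities': array([ 0.00098417, -0.00067048, -0.00256266, -0.00080365, -0.00175596,
        0.00014345]), 'joint_torque': array([ 1.61416738e-04, -4.98244929e+01, -3.90547049e+01, -2.14360380e-04,
        5.65598777e-03, -2.82043555e-05]), 'eef_pos': array([ 0.25914236, -0.56813776,  0.23030811]), 'tcp_rot': array([-3.13985364e+00, -2.70496542e-04,  4.27800753e-01]), 'ft_force': array([-0.74470941,  0.05858092,  0.16213176]), 'torque': array([ 0.03875757, -0.00191662, -0.04032951]), 'grasp_force': 0.0, 'opening': 0.08537279972230973}
{'intrinsics': array([[428.59198278,   0.        , 262.86055605],
       [  0.        , 428.59198278, 184.19751252],
       [  0.        ,   0.        ,   1.        ]]), 'world_from_camera': array([[-0.02865768, -0.99389011,  0.10658888,  0.38051214],
       [-0.99957733,  0.02797246, -0.00791838,  0.08757934],
       [ 0.00488845, -0.10677075, -0.99427165,  1.45534141],
       [ 0.        ,  0.        ,  0.        ,  1.        ]])}
```

View pics/top0.png

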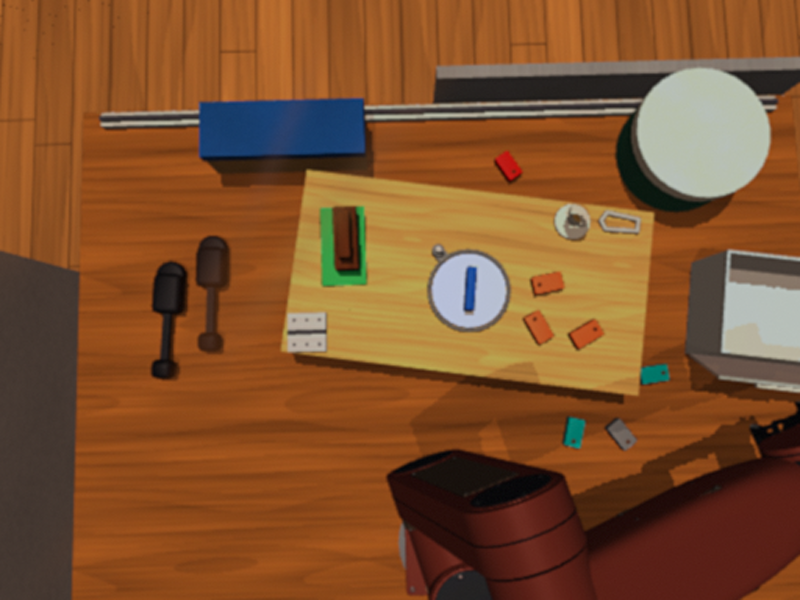

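View pics/scene0.png

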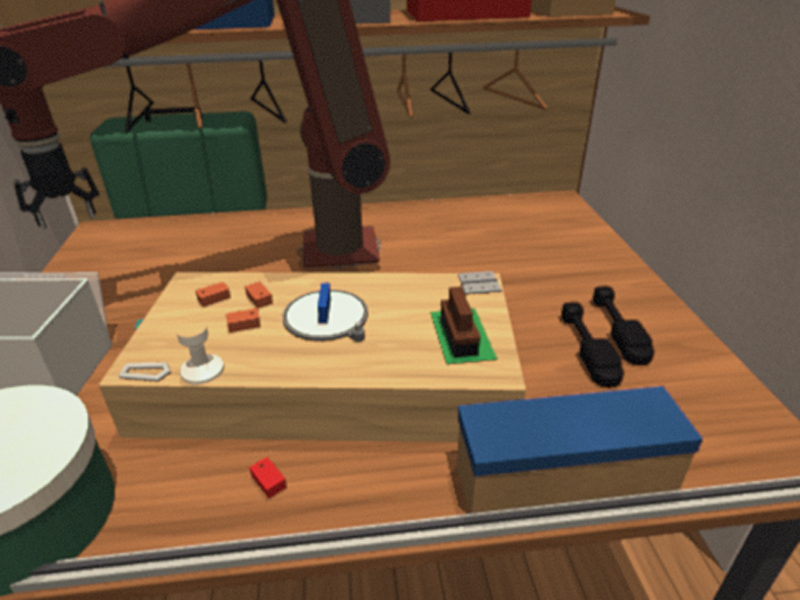

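The top view shows three orange blocks, at (547,283), (538,327) and (586,334). The lid is at (469,290), the post at (438,250), the brush on its mat at (345,240) and the candlestick at (572,221). The arm hides none of the riser.

```bash
cat > meas.py <<'E'
from h import *
def at(u,v,z,name="top"):
    "intersect pixel ray with plane z"
    s=np.load(f'/tmp/{name}.npz');K,T=s['K'],s['T']
    r=T[:3,:3]@np.linalg.solve(K,[u,v,1]);t=(z-T[2,3])/r[2];return (T[:3,3]+t*r)[:2]
def rects(mask,z,amin,name="top"):
    n,l,st,c=cv2.connectedComponentsWithStats(mask.astype('uint8'))
    out=[]
    for i in range(1,n):
        if st[i,4]<amin: continue
        vv,uu=np.nonzero(l==i)
        P=np.array([at(u,v,z,name) for u,v in zip(uu,vv)])*1000
        r=cv2.minAreaRect(P.astype('float32'))
        (cx,cy),(w,h),a=r
        if w<h:a+=90;w,h=h,w
        out.append((round(cx),round(cy),round(w),round(h),round((a+90)%180-90,1)))
    return out
E
python3 - <<'E'
from meas import *
w,im=cloud("top"); hsv=cv2.cvtColor(im,cv2.COLOR_RGB2HSV); H,S,V=[hsv[...,i].astype(int) for i in range(3)]
print([ (k,hsv[int(v/1.5625),int(u/1.5625)],np.round(w[int(v/1.5625),int(u/1.5625)],3)) for k,u,v in [("wood",400,220),("blk",547,283),("disc",490,290),("bar",470,285),("mat",327,230),("rib",343,225),("back",355,235),("table",700,520)]])
z=w[...,2]
for nm,c in zip("abcd",[(308,171),(653,213),(639,394),(283,351)]): print(nm,at(c[0]/1.5625,c[1]/1.5625,.125))
on=(z>.132)
print("blocks",rects((H<12)&(S>150)&(V>140)&on&(z<.16),.15,30))
print("bar",rects((H>100)&(H<130)&(S>120)&(z>.15)&(z<.2)&(w[...,0]<.75),.177,20))
print("mat",rects((H>45)&(H<75)&(S>120)&(z>.12)&(z<.14),.129,60))
print("rib",rects((z>.195)&(z<.22)&(w[...,1]>.2)&(w[...,0]<.8)&(w[...,0]>.3),.209,20))
print("back",rects((z>.155)&(z<.22)&(w[...,1]>.2)&(w[...,0]<.8)&(w[...,0]>.3),.175,20))
print("disc",rects((S<90)&(V>120)&(z>.125)&(z<.15),.14,60))
E
```

```text
[('wood', array([ 21, 156, 185], dtype=uint8), array([0.663, 0.095, 0.128])), ('blk', array([ 10, 203, 187], dtype=uint8), array([ 0.523, -0.19 ,  0.151])), ('disc', array([110,  34, 211], dtype=uint8), array([ 0.515, -0.078,  0.137])), ('bar', array([109, 209, 154], dtype=uint8), array([ 0.521, -0.034,  0.18 ])), ('mat', array([ 58, 143, 152], dtype=uint8), array([0.644, 0.242, 0.132])), ('rib', array([ 10, 200,  97], dtype=uint8), array([0.637, 0.203, 0.212])), ('back', array([  8, 209,  84], dtype=uint8), array([0.625, 0.183, 0.174])), ('table', array([  4, 193,  90], dtype=uint8), array([ 0.198, -0.229,  0.699]))]
a [0.7679316  0.27904447]
b [ 0.66168317 -0.41803104]
c [ 0.30041422 -0.36602653]
d [0.40468944 0.33287563]
blocks [(524, -191, 56, 33, -79.5), (438, -170, 58, 32, 27.3), (422, -262, 57, 34, -61.8)]
bar [(514, -36, 82, 17, -6.3)]
mat [(612, 211, 157, 88, 0.6)]
rib [(619, 208, 90, 15, -1.0)]
back [(620, 215, 123, 27, -1.0)]
disc [(648, -249, 69, 64, 88.4), (643, -343, 81, 40, 81.2), (515, -37, 148, 146, 88.4), (462, 284, 74, 34, 89.1), (421, 284, 74, 35, -88.8), (306, -633, 79, 8, 82.0)]
```

```bash
python3 - <<'E'
from meas import *
print("post",at(438/1.5625,249/1.5625,.157))
movep([.47,-.04,.36],[np.pi,0,-.11])
im,d=snap("wrist"); cv2.imwrite('pics/w1.png',cv2.resize(im[:,:,::-1],(800,600)))
o=observe();print(o['time_s'],o['eef_pos'],o['q'])
E
```

```text
post [0.59476183 0.02152581]
2.2417 [ 0.47000473 -0.04064285  0.3597044 ] [-2.53511779e-01 -2.06714510e-01  1.71909216e+00 -1.92773638e-04
  1.62972519e+00  1.42817630e+00]
```

View pics/w1.png

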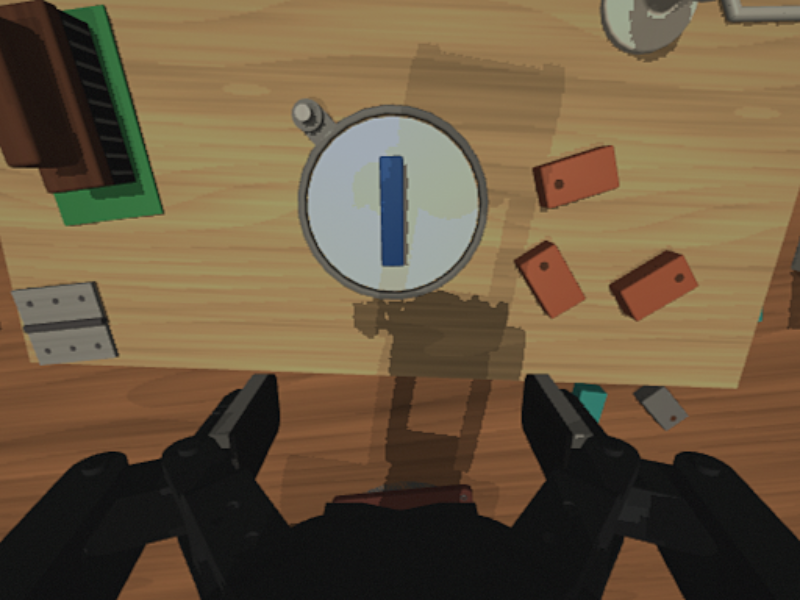

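The wrist view shows the lid with its bar at (392,210) and the post at (308,112). All three blocks lie clear on the right. I'll refine the bar position and unscrew.

```bash
python3 - <<'E'
from meas import *
w,im=cloud("wrist"); hsv=cv2.cvtColor(im,cv2.COLOR_RGB2HSV); H,S,V=[hsv[...,i].astype(int) for i in range(3)]
z=w[...,2]
b=rects((H>100)&(H<130)&(S>120)&(z>.165),.177,100,"wrist");print(b)
print(rects((S<60)&(V>140)&(z>.125)&(z<.15),.136,2000,"wrist"))
x,y,_,_,a=b[0];x/=1000;y/=1000;yaw=np.radians(a)
for dy in (0,1.2,2.4,4.1): print(inverse_kinematics([x,y,.147],[np.pi,0,yaw+dy]))
movep([x,y,.25],[np.pi,0,yaw]); gripper_to(.05)
move_l([x,y,.148],feed=.1,max_force=15)
gripper_to(0,60)
o=observe();print(o['time_s'],o['eef_pos'],o['opening'],o['grasp_force'],o['ft_force'])
E
```

```text
[(516, -38, 81, 16, -6.3)]
[(516, -38, 145, 145, -49.7)]
[-2.26015371e-01  4.13143900e-02  1.88840393e+00 -4.44089210e-16
  1.21187433e+00  1.45473670e+00]
[-2.26015371e-01  4.13143900e-02  1.88840393e+00 -4.44089210e-16
  1.21187433e+00  2.54736699e-01]
[-0.22601537  0.04131439  1.88840393  0.          1.21187433 -0.9452633 ]
[-0.22601537  0.04131439  1.88840393  0.          1.21187433 -2.6452633 ]
4.7917 [ 0.51629473 -0.03844898  0.14861245] 0.017148533106364966 59.74337697029114 [-1.50518834 -2.59142738  2.50378059]
```

```bash
python3 - <<'E'
from h import *
yaw=np.radians(-6.3);p=np.array([.516,-.038,.148])
def st(t):
    o=observe();print(t,o['time_s'].__round__(1),o['eef_pos'].round(4),o['tcp_rot'].round(3),o['opening'].round(4),o['grasp_force'].__round__(1),o['ft_force'].round(1),o['torque'].round(2))
n=6
for i in range(1,n+1):
    a=2.42*i/n
    move_l(p+[0,0,.0046*min(a,2.4)],feed=.0046*.8,rotation=[np.pi,0,yaw+a])
    st(i)
E
```

```text
Traceback (most recent call last):
AttributeError: 'float' object has no attribute 'round'
```

```bash
cat >> h.py <<'E'
def st(t=''):
    o=observe();R=lambda k,n=3:np.round(o[k],n).tolist()
    print(t,R('time_s',1),R('eef_pos',4),R('tcp_rot'),R('opening',4),R('grasp_force',1),R('ft_force',1),R('torque',2))
    return o
E
python3 - <<'E'
from h import *
yaw=np.radians(-6.3);p=np.array([.516,-.038,.148])
st(0)
n=6
for i in range(2,n+1):
    a=2.42*i/n
    move_l(p+[0,0,.0046*min(a,2.4)],feed=.0046*.8,rotation=[np.pi,0,yaw+a])
    st(i)
snap("wrist","w2")
E
```

```text
0 5.4 [0.5162, -0.0382, 0.1502] [3.141, -0.0, 0.292] 0.0172 59.9 [-1.4, -2.4, 4.1] [-0.26, 0.01, 0.04]
2 6.1 [0.5161, -0.038, 0.1519] [3.141, -0.0, 0.695] 0.0171 60.1 [-1.4, -2.0, 4.6] [-0.22, 0.07, 0.06]
3 6.8 [0.516, -0.038, 0.1538] [3.142, -0.0, 1.099] 0.0169 60.2 [-2.8, -3.7, 5.6] [-0.13, 0.06, 0.12]
4 7.4 [0.5159, -0.0381, 0.1558] [-3.141, 0.0, 1.503] 0.0167 60.4 [-4.1, -2.7, 7.2] [-0.23, 0.19, 0.09]
5 8.0 [0.5157, -0.0384, 0.1577] [-3.141, 0.0, 1.906] 0.0172 60.5 [-5.4, -3.5, 7.6] [-0.34, 0.28, 0.05]
6 8.7 [0.517, -0.0405, 0.1598] [-3.141, 0.005, 2.307] 0.0169 62.3 [0.4, -11.8, 3.5] [-1.78, -0.33, -0.81]
```

```bash
cat >> h.py <<'E'
W=np.array([.516,-.038]); A=np.radians(-8.5)
ex=np.array([np.cos(A),np.sin(A)]); ey=np.array([-ex[1],ex[0]])
rw=lambda x,y: W+x/1000*ex+y/1000*ey     # riser mm -> world m
wr=lambda p: np.array([(np.asarray(p)-W)@ex,(np.asarray(p)-W)@ey])*1000
PV=rw(71,71); YB=np.radians(-6.3)+2.4-np.pi
def lidpose(s):
    c,n=np.cos(s),np.sin(s); return PV+np.array([[c,-n],[n,c]])@(W-PV), YB+s
def swing(s0,s1,z,n=6):
    for s in np.linspace(s0,s1,n+1)[1:]:
        p,y=lidpose(s); move_l([*p,z],feed=.05,rotation=[np.pi,0,y])
E
python3 - <<'E'
from h import *
gripper_to(.05); st()
move_l([*W,.215],feed=.15)
movep([*W,.215],[np.pi,0,YB])
move_l([*W,.160],feed=.1,max_force=15)
gripper_to(0,60);st('g')
swing(0,.9,.160);st('.9')
swing(.9,1.77,.160);st('1.77')
gripper_to(.05)
o=observe(); move_l([o['eef_pos'][0],o['eef_pos'][1],.3])
movep([.47,.0,.42],[np.pi,0,0.3])
im,d=snap("wrist"); cv2.imwrite('pics/w3.png',cv2.resize(im[:,:,::-1],(800,600)));st()
E
```

```text
9.1 [0.5157, -0.0375, 0.1585] [-3.141, -0.001, 2.31] 0.0502 0.0 [0.9, 0.1, -0.3] [0.06, -0.01, 0.02]
g 13.4 [0.5158, -0.0392, 0.1613] [3.14, -0.002, -0.852] 0.0168 59.7 [-4.7, -5.6, 5.7] [-0.53, 0.63, -0.07]
.9 16.1 [0.5943, -0.0799, 0.1614] [3.139, -0.003, 0.046] 0.0169 59.5 [-0.1, -5.5, 4.5] [-0.67, 0.01, 0.03]
1.77 18.8 [0.6716, -0.0462, 0.1611] [3.14, -0.0, 0.914] 0.017 59.8 [0.8, -4.7, 5.4] [-0.53, 0.13, -0.16]
 21.3 [0.4704, -0.0002, 0.4186] [-3.141, 0.002, 0.301] 0.0499 0.0 [0.6, 0.3, -0.5] [0.01, -0.03, -0.01]
```

View pics/w3.png

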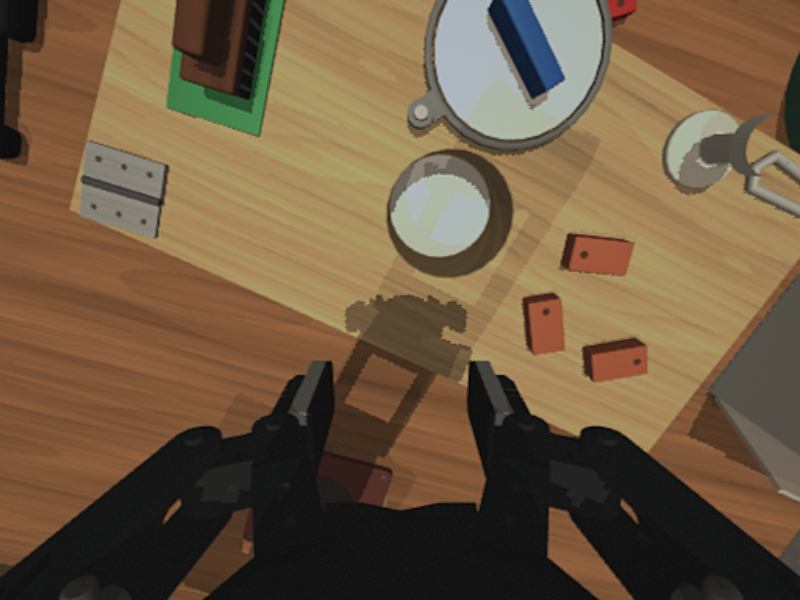

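The mouth at (450,212) is clear and the lid stands behind it. Next is a closer look at the brush and mat.

```bash
python3 - <<'E'
from meas import *
movep([.54,.21,.45],[np.pi,0,0]); gripper_to(.085)
im,d=snap("wrist"); cv2.imwrite('pics/w4.png',cv2.resize(im[:,:,::-1],(800,600)))
w,im=cloud("wrist"); hsv=cv2.cvtColor(im,cv2.COLOR_RGB2HSV); H,S,V=[hsv[...,i].astype(int) for i in range(3)]
z=w[...,2]; B=(w[...,0]<.75)&(w[...,0]>.5)&(w[...,1]>.1)
print("rib",rects((z>.203)&(z<.225)&B,.211,100,"wrist"))
print("back",rects((z>.167)&(z<.225)&B,.173,100,"wrist"))
print("mat",rects((H>45)&(H<75)&(S>100)&(z<.14)&B,.129,200,"wrist"))
print(np.nanpercentile(z[(z>.19)&B],[5,50,95]))
st()
E
```

```text
rib [(622, 203, 88, 24, 1.2)]
back [(621, 204, 123, 44, 1.1)]
mat [(613, 210, 159, 89, 0.6)]
[0.47518698 0.52835544 0.54672971]
 22.6 [0.54, 0.2096, 0.4502] [-3.141, -0.0, -0.001] 0.0853 0.0 [0.3, 0.2, -0.9] [0.01, 0.01, 0.06]
```

View pics/w4.png

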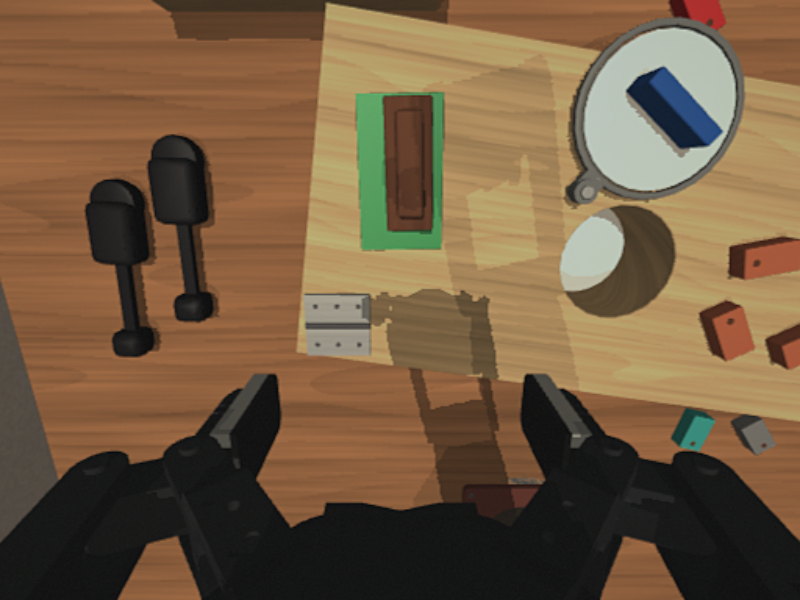

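```bash
cat >> meas.py <<'E'
def blocks():
    snap("top"); w,im=cloud("top"); h=cv2.cvtColor(im,cv2.COLOR_RGB2HSV).astype(int); z=w[...,2]
    m=(h[...,0]<15)&(h[...,1]>150)&(h[...,2]>120)&(z>.135)&(z<.16)&(w[...,0]>.3)
    r=rects(m,.15,25)
    for b in r: print("blk",b,"riser",wr(np.array(b[:2])/1000).round(),"yaw",b[4]+8.5)
    return r
E
python3 - <<'E'
from meas import *
movep([.622,.203,.28],[np.pi,0,.018])
move_l([.622,.203,.178],feed=.1,max_force=15); st('dn')
gripper_to(0,90); st('g')
move_l([.622,.203,.28],feed=.15); st('up'); blocks()
E
```

```text
dn 24.6 [0.6226, 0.2031, 0.1791] [-3.141, -0.002, 0.018] 0.0848 0.0 [-0.7, -1.1, 0.4] [-0.02, -0.04, -0.01]
g 25.2 [0.6221, 0.203, 0.1783] [-3.142, -0.0, 0.018] 0.0231 88.2 [-0.1, 0.2, 1.5] [0.02, 0.07, -0.01]
up 26.0 [0.6213, 0.2029, 0.2784] [3.141, 0.002, 0.018] 0.0229 88.1 [0.4, 0.7, -2.9] [-0.01, 0.05, -0.0]
blk (523, -191, 59, 35, -79.1) riser [  30. -150.] yaw -70.6
blk (437, -169, 60, 34, 27.3) riser [ -59. -141.] yaw 35.8
blk (422, -262, 58, 36, -61.7) riser [ -60. -235.] yaw -53.2
```

```bash
cat >> meas.py <<'E'
ZS=.1775
def sweep(deg,lat,f0,f1,feed=.06,down=True):
    """riser frame: push direction = +y rotated by deg CCW; lat = brush centre to the right of the line through the well; f = front-face distance along it (mm)"""
    t=np.radians(deg);u=np.array([-np.sin(t),np.cos(t)]);n=np.array([np.cos(t),np.sin(t)])
    P=lambda f: rw(*(u*(f-23)+n*lat))
    yaw=A+t
    a,b=P(f0),P(f1)
    movep([*a,.27],[np.pi,0,yaw])
    c=move_l([*a,ZS],feed=.1,max_force=12); st(f'down {c}')
    c=move_l([*b,ZS],feed=feed,max_force=25); o=st(f'pushed {c}')
    move_l([*o['eef_pos'][:2],.27],feed=.15); st('up')
E
python3 - <<'E'
from meas import *
sweep(6.9,29,-194,-62)
movep([.55,.2,.3],[np.pi,0,0]); blocks()
im=np.load('/tmp/top.npz')['im']; cv2.imwrite('pics/t5.png',cv2.resize(im[:,:,::-1][100:260,170:430],(780,480)))
E
```

```text
down False 28.9 [0.5395, -0.2561, 0.1784] [3.141, -0.001, -0.028] 0.0232 88.1 [0.9, -0.5, -2.0] [-0.05, -0.0, -0.0]
pushed False 31.2 [0.5426, -0.124, 0.1775] [3.142, 0.0, -0.028] 0.0227 88.1 [0.4, 0.1, -1.8] [0.06, -0.04, -0.02]
up 32.0 [0.5421, -0.1238, 0.2689] [-3.141, 0.001, -0.028] 0.0229 88.1 [-0.0, 0.1, -2.6] [0.0, -0.01, -0.03]
blk (437, -169, 60, 34, 27.3) riser [ -59. -141.] yaw 35.8
blk (422, -262, 58, 36, -62.3) riser [ -60. -235.] yaw -53.8
```

View pics/t5.png

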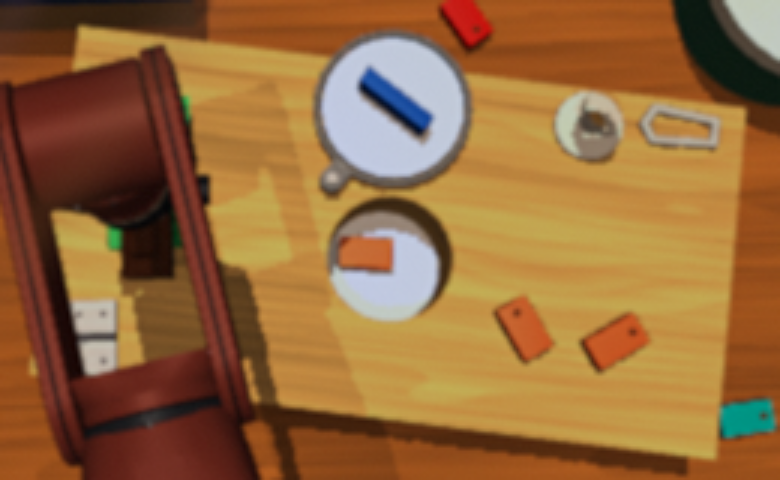

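```bash
python3 - <<'E'
from meas import *
sweep(-14.5,-8,-284,-20)
movep([.55,.2,.3],[np.pi,0,0]); blocks()
im=np.load('/tmp/top.npz')['im']; cv2.imwrite('pics/t6.png',cv2.resize(im[:,:,::-1][100:260,170:430],(780,480)))
E
```

```text
down False 36.3 [0.3891, -0.3179, 0.1784] [3.141, -0.001, -0.401] 0.0227 88.2 [-0.4, 0.6, -2.1] [-0.04, 0.04, -0.0]
pushed False 40.8 [0.4918, -0.0745, 0.1775] [3.142, -0.0, -0.402] 0.023 88.2 [0.5, -0.6, -2.0] [-0.03, 0.01, 0.02]
up 41.6 [0.4913, -0.0744, 0.269] [3.141, 0.001, -0.401] 0.0232 88.3 [0.8, -0.6, -2.6] [0.02, -0.01, 0.01]
```

View pics/t6.png

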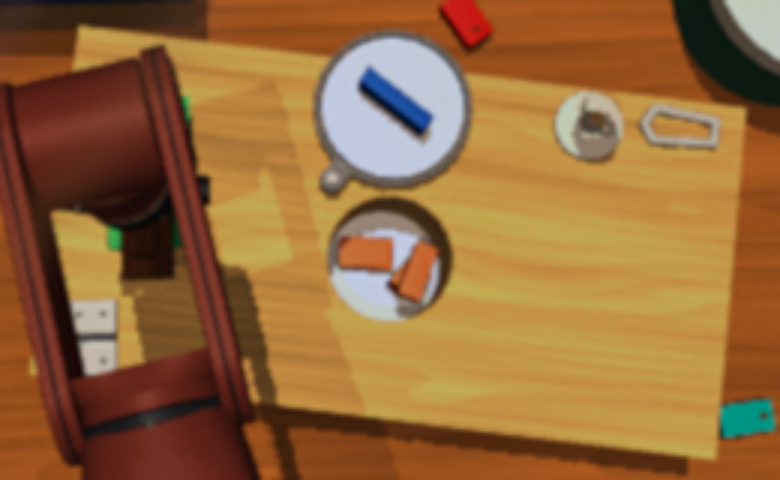

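```bash
python3 - <<'E'
from meas import *
movep([.44,-.0,.42],[np.pi,0,0])
im,d=snap("wrist"); cv2.imwrite('pics/w7.png',cv2.resize(im[:,:,::-1],(800,600)))
E
```

```text
(no output)
```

View pics/w7.png

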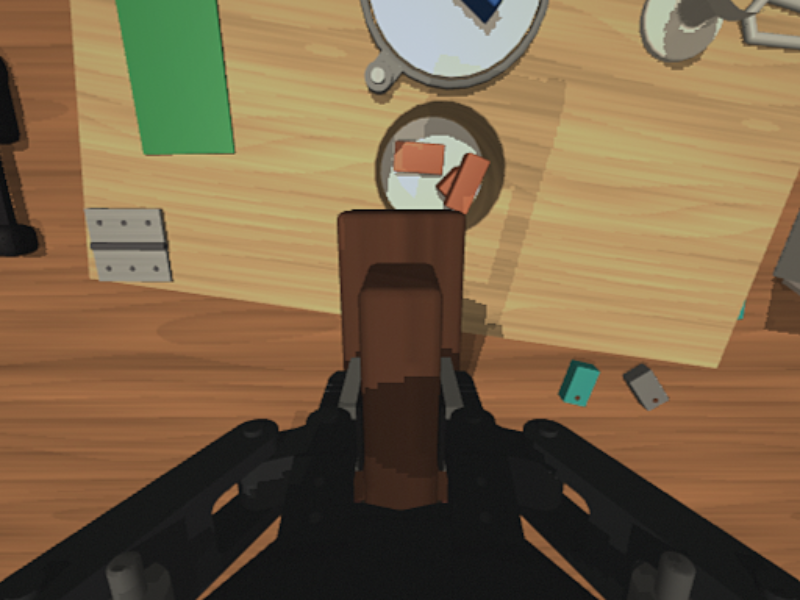

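All three blocks are in the canister: two at (420,157) and (467,180), and the third under the second. The brush sits straight in the grip, so I'll put it back and look.

```bash
python3 - <<'E'
from meas import *
x,y=.613,.210
movep([x,y,.28],[np.pi,0,.01])
move_l([x,y,.19],feed=.1); move_l([x,y,.177],feed=.02,max_force=6); st('dn')
hold(.3); gripper_to(.06); st('open')
gripper_to(.085)
move_l([x,y,.30],feed=.12)
movep([.54,.21,.45],[np.pi,0,0])
im,d=snap("wrist"); cv2.imwrite('pics/w8.png',cv2.resize(im[:,:,::-1],(800,600)))
w,im=cloud("wrist"); hsv=cv2.cvtColor(im,cv2.COLOR_RGB2HSV); H,S,V=[hsv[...,i].astype(int) for i in range(3)]
z=w[...,2]; B=(w[...,0]<.75)&(w[...,0]>.5)&(w[...,1]>.1)
print("rib",rects((z>.203)&(z<.225)&B,.211,100,"wrist"))
print("back",rects((z>.167)&(z<.225)&B,.173,100,"wrist"))
print("mat",rects((H>45)&(H<75)&(S>100)&(z<.14)&B,.129,200,"wrist"))
bar=(H>100)&(H<130)&(S>120)&(z>.17)&(w[...,0]<.75)&(w[...,1]<.1)
print("bar",rects(bar,.188,100,"wrist"), lidpose(1.77))
E
```

```text
dn 46.6 [0.6128, 0.2099, 0.1782] [3.141, 0.0, 0.01] 0.0231 89.1 [0.6, -0.8, 4.6] [0.15, 0.01, -0.0]
open 47.3 [0.6116, 0.2096, 0.1763] [3.141, 0.004, 0.01] 0.0603 0.0 [1.1, 0.0, -0.3] [-0.01, -0.03, 0.04]
rib [(612, 211, 89, 23, 0.5)]
back [(612, 211, 123, 46, 0.0)]
mat [(613, 210, 159, 88, 0.6)]
bar [(669, -39, 87, 26, 50.1)] (array([ 0.67123166, -0.04557372]), np.float64(0.9184516035345642))
```

View pics/w8.png

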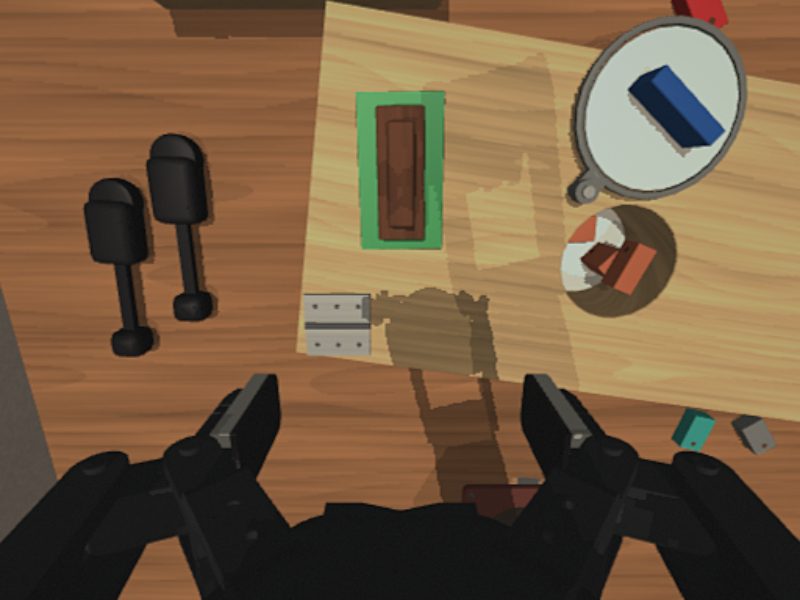

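The brush stands in the middle of the mat, at (400,172) in the picture and within about 1 mm. Now the lid goes home.

```bash
python3 - <<'E'
from meas import *
p,y=lidpose(1.77)
movep([*p,.25],[np.pi,0,y]); gripper_to(.05)
move_l([*p,.160],feed=.1,max_force=15); gripper_to(0,60); st('g')
swing(1.77,.9,.160);st('.9')
swing(.9,-.015,.160);st('0')
gripper_to(.05); 
move_l([*W,.215],feed=.15)
movep([*W,.215],[np.pi,0,YB+np.pi])
move_l([*W,.160],feed=.1,max_force=15)
gripper_to(0,60);st('g2')
y0=YB+np.pi
for i in range(1,7):
    a=2.4*i/6
    move_l([*W,.160-.0046*a],feed=.0046*.8,rotation=[np.pi,0,y0-a]); st(i)
E
```

```text
g 52.8 [0.672, -0.0457, 0.1611] [3.14, -0.001, 0.918] 0.0172 58.1 [1.4, -0.6, 1.7] [0.17, -0.09, -0.14]
.9 55.5 [0.5942, -0.0799, 0.1609] [3.139, -0.002, 0.049] 0.0173 61.9 [2.9, -6.4, 6.2] [-0.66, -0.57, -0.47]
0 58.2 [0.5153, -0.0387, 0.1607] [3.139, -0.003, -0.865] 0.0171 63.5 [-0.7, -8.1, 6.6] [-1.31, -0.22, -0.59]
g2 62.9 [0.5162, -0.0397, 0.1613] [-3.14, 0.003, 2.289] 0.0172 58.0 [-4.4, -5.0, 4.0] [-0.83, 0.37, -0.32]
1 63.6 [0.5162, -0.0391, 0.1594] [3.142, 0.002, 1.89] 0.0169 58.6 [-3.3, -3.4, 4.2] [-0.49, 0.41, -0.14]
2 64.2 [0.5164, -0.0389, 0.1574] [3.14, 0.001, 1.492] 0.0172 58.8 [-3.4, -3.6, 4.3] [-0.37, 0.31, -0.16]
3 64.9 [0.5165, -0.0387, 0.1555] [3.14, 0.001, 1.092] 0.0171 58.6 [-2.9, -3.4, 5.1] [-0.3, 0.24, -0.14]
4 65.5 [0.5165, -0.0386, 0.1537] [3.14, -0.0, 0.692] 0.0171 58.6 [-2.7, -3.1, 4.5] [-0.3, 0.23, -0.16]
5 66.2 [0.5164, -0.0387, 0.1518] [3.14, -0.001, 0.292] 0.0172 58.6 [-4.3, -3.1, 6.0] [-0.35, 0.39, -0.08]
6 66.8 [0.5164, -0.0389, 0.1501] [3.14, -0.001, -0.109] 0.017 58.7 [-4.3, -4.1, 6.6] [-0.4, 0.37, -0.12]
```

```bash
python3 - <<'E'
from meas import *
for k in range(1,4):
    move_l([*W,.149-.0001*k],feed=.0005,rotation=[np.pi,0,np.radians(-6.3)-.035*k]); st(k)
    if observe()['torque'][2]>1: break
hold(.3); gripper_to(.05); st('rel')
move_l([*W,.30],feed=.12)
movep([.44,0.,.46],[np.pi,0,-.11])
im,d=snap("wrist"); cv2.imwrite('pics/w9.png',cv2.resize(im[:,:,::-1],(800,600)))
w,im=cloud("wrist"); hsv=cv2.cvtColor(im,cv2.COLOR_RGB2HSV); H,S,V=[hsv[...,i].astype(int) for i in range(3)]
print("bar",rects((H>100)&(H<130)&(S>120)&(w[...,2]>.165)&(w[...,0]<.7),.177,100,"wrist")); st()
E
```

```text
1 67.1 [0.5164, -0.0389, 0.15] [3.14, -0.001, -0.144] 0.0171 58.6 [-4.2, -5.0, 6.5] [-0.37, 0.39, -0.08]
2 67.3 [0.5157, -0.0379, 0.1497] [3.141, 0.001, -0.177] 0.0171 59.1 [-6.4, -0.9, 8.8] [0.24, 0.75, 0.7]
3 67.6 [0.5154, -0.0374, 0.1494] [-3.141, 0.001, -0.211] 0.0168 65.8 [-6.6, 1.3, 9.6] [0.46, 0.85, 1.06]
rel 68.3 [0.516, -0.0379, 0.1485] [-3.141, 0.0, -0.215] 0.0502 0.0 [-0.3, 0.1, 0.2] [0.05, 0.03, 0.04]
bar [(516, -38, 81, 18, -8.6)]
 70.5 [0.44, -0.0002, 0.4573] [-3.141, 0.004, -0.111] 0.0503 0.0 [0.5, -0.3, -0.2] [-0.01, -0.01, -0.01]
```

View pics/w9.png

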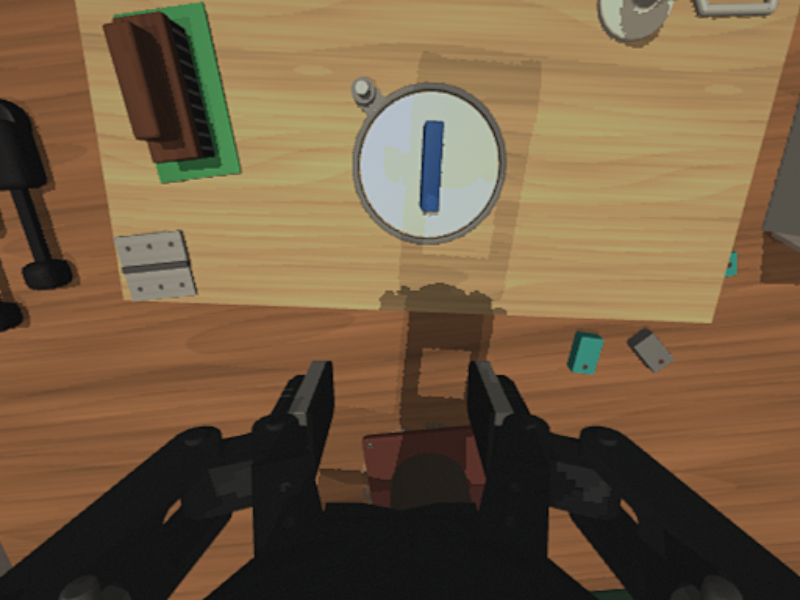

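The lid is over the mouth with its bar at -8.6°, in line with the riser and against the stop. The brush is on its mat and no blocks are left on the riser.

```bash
python3 -c "
from h import *
print(job_done())"
```

```text
the job is handed in; nothing more can be done
None
```

I handed the job in at about 70 s: all three cedar blocks are in the canister, the brush stands upright in the middle of its mat, and the lid is back over the mouth and screwed tight against its stop; I saw nothing else disturbed.

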